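# Run the jig's locking pin through its L-slot

### The job

Lock the pipe in the bench jig: push the pin with the four-lobed knob along the slot until it drives the pusher and pipe up to the end stop, then push it round the corner and along the short leg all the way to that leg's end. Only push the pin with closed or outside fingers: do not pinch its knob, lift it, or shove the pipe or pusher directly, and do not move the other things about.

Things in the scene. Friction and masses are not known exactly. Their poses are not given: they have to be found in the camera images.
- jig: fixed steel jig, 150 x 410 mm. Origin: on the table under its slotted plate's middle; y along the jig to the pipe and end stop, x across, z up. Plate: x -75..75, y -100..85 mm, flat top 45 mm up; L-slot 20 mm wide. Rod guide on the plate at x -15..15, y 71..85, 72 mm high. V saddles for the pipe at y 175..275; end stop's face at y 295, 95 mm high
- slot_corner (a point): corner of the L, on the plate's top (45 mm up); axes as the jig's; at jig x -25, y 25 mm. The long leg runs along jig +y on x = -25 from y = -50 to this point; the short leg runs from here along jig +x. These are centre lines of the pin's travel: it has 2 mm of play each way and the slot's walls stop it
- slot_end (a point): where the pin's axis is at the far end of the short leg, on the plate's top; axes as the jig's; at jig x 35, y 25 mm
- pin_axis (a point): pin's axis at its collar's underside, which rests on the plate. Upwards: round metal collar 48 mm across, 14 mm high, then a black knob of four lobes 36 mm across, up to 46 mm over the plate. Below: 16 mm stem in the slot, and a washer under the plate that lets it rise or rock by 4 mm at most. Best pushed low, on the collar's side. Starts near the -y end of the long leg
- pin: the same pin, about 0.35 kg, loose but captive; it slides in the slot and can spin about its axis. z along its axis, upright at rest; its x and y mean nothing
- pusher (a joint): travel in m of the pusher along jig +y, 0 to 0.066; stays where left (about 2 N of friction). Its cross bar (x -45..55, 14 mm thick, 46 to 66 mm above the table) lies on the plate ahead of the pin, rear face at jig y = -8 mm + travel. The pin's collar runs against that face, drives it to about 0.057 to 0.059, and slides along it in the short leg
- pad (a point): centre of the front face of the pusher's round 54 mm pad, 58 mm above the table, at jig y = 105 mm + travel; it meets the end of the pipe
- pipe_mid (a point): middle of the loose pipe, olive glass fibre with two pale bands, 75 mm across and 130 mm long, about 0.5 kg, lying along jig y in the V saddles, its axis 58 mm above the table. Against the stop it is at jig y = 230 mm
- pipe: the same pipe; origin at its middle, y along it
- fitting: small stepped brass fitting, 26 mm across, 28 mm high, standing on the plate near its +x, -y corner; leave alone. Origin under its middle
- cup: white cup, 76 mm across, 85 mm high, on the table; leave alone. Origin under its middle
- tape: flat roll of tape, 100 mm across, 25 mm high, on the table; leave alone. Origin under its middle
- brush: paint brush 190 mm long lying on the table; leave alone
- tin: metal tin 72 mm across, 90 mm high, on the table beyond the pipe; leave alone. Origin under its middle
- offcut: olive pipe ring 90 mm across, 50 mm high, on the table on the robot's side of the pipe; leave alone. Origin under its middle
- wrench: wrench 170 mm long lying on the table; leave alone
Things that resemble listed ones, but are neither listed nor needed, are in the scene too. Of the things that look like the pin, the smaller one is meant. Leave any turquoise look-alike of the pipe alone.

How it is judged (in metres and radians):
On the way, in this order (a step that is already met when the one before it is completed fails the run):
1. the pin reaches the corner, still in the long leg, with the pipe driven to the end stop (y of pin_axis in the frame of jig above 0.019 m and x of pin_axis in the frame of jig below -0.008 m and y of pipe_mid in the frame of jig above 0.223 m), for 0.1 s.
2. the pin reaches the far end of the short leg (x of pin_axis in the frame of jig above 0.031 m and y of pin_axis in the frame of jig above 0.019 m), for 0.2 s.
At the end, for the whole second after the job is handed in: The pin stands upright and at rest on the plate within 4 mm of the far end of the short leg (jig x above 31 mm, y above 19 mm), the pusher's travel is above 52 mm, and the pipe lies at rest in its saddles within 7 mm of the end stop (all of step 2 and y of pipe_mid in the frame of jig above 0.223 m and value of joint pusher above 0.052 m and angle between pin's own z axis and vertical below 0.05 rad and z of pin_axis in the frame of jig below 0.0465 m and linear speed of each of pin, pipe below 0.01 m/s and z of pipe_mid in the frame of jig below 0.064 m); the robot touches nothing.
It fails at once if the pin's knob is pinched (opposite lobes squeezed with more than 1.5 N) ((contact force between the fingers and pin_c0 above 1.5 N and contact force between the fingers and pin_c2 above 1.5 N) or (contact force between the fingers and pin_c1 above 1.5 N and contact force between the fingers and pin_c3 above 1.5 N)).
It fails at once if the pin is lifted more than 3 mm off the plate (z of pin_axis in the frame of jig above 0.048 m).
It fails at once if the pipe is shoved by the robot or lifted out of its saddles (contact force between any of the arm, the fingers and pipe above 2 N or z of pipe_mid in the frame of jig above 0.07 m).
It fails at once if the fingers shove the pusher (contact force between the fingers and pusher_c0 above 3 N or contact force between the fingers and pusher_c1 above 3 N or contact force between the fingers and pusher_c2 above 3 N).
It fails at once if a bystander is moved more than 30 mm (distance of any of fitting, cup, tape, brush, tin, offcut, wrench from where it was at the start of the episode above 0.03 m).
It also fails if it takes over 48 s, if anything falls off the work surface, if the arm or the gripper's body presses on something with over 40 N, if the wrist force passes 120 N, or if a joint passes its speed limit or range.

### The arm

A 7-joint arm with a two-finger parallel gripper is mounted at the origin on the work surface. World frame = base frame: x ahead of the robot, y to its left, z up, the work surface at z = 0. Lengths are in mm, angles in rad, forces in N, time in s.
With the tool pointing down it reaches from about 400 to 925 mm from the base axis. Payload 5.6 kg.
Tool frame: the origin (TCP) lies on the centre line of the jaws, within the pads' length; the fingertips stand 14 mm ahead of it and the grasp point (between the pads) lies 5 mm behind it; z points along the fingers, y is the line along which they close (so a half turn about z gives the same grasp; the last joint's range is limited). The gripper opens to 85 mm and grips with 20 to 120 N. Pads are 22 mm wide; open, the fingers measure 114 mm over their backs; the gripper's body (76 mm by 85 mm) begins 54 mm behind the grasp point. The pads swing forward as they close: fully open they stand 13 mm farther back than shut.
Start: joints at [1.064, 0.468, -0.012, 1.603, 0.006, 1.071, -0.056], TCP at [290.74, -581.359, 245.29] pointing down, gripper open.
Joint ranges: [-2.53, 2.53], [-0.31, 2.02], [-1.57, 1.55], [0.28, 2.44], [-1.29, 4.43], [0.15, 1.84], [-2.92, 2.92]. Speed limits (rad/s): [2.57, 2.57, 3.14, 3.14, 3.14, 3.14, 3.14].

### API

Orientations are given as a rotation vector (axis times angle).
In Python, from bench import monitor, imaging, job_done gives the robot as it stands.
- The arm moves only by the tool drive_tool, never from a script. Its argument "commands" is a list of rows, each an object of numbers: "x", "y", "z": the shift along the world's x, y, z in m; "twist": the turn about the world's z in degrees. In form: [{"x": .., "y": .., "z": .., "twist": ..}, ...]. A call has exactly 10 rows; each row shifts and turns the commanded pose from where the row before left it; what a row does not reach is not made up. A row lasts 1/8 s, in which the tool goes at most 62.5 mm and 10.7 degrees, less where a joint would pass 70% of its speed; a pose out of reach is approached as far as the arm can. A call with a gripper value outside its range is refused whole. "claw" is the opening, from -1 (shut) to 1 (fully open), set as the call begins (left out, the last holds). The fingers move at their own pace and stop on an object; "grip_force" is the grip in N (left out, the last holds). Time passes only in rows, so rows that do not move let the fingers close, or fill a call up. It gives the time, the measured TCP pose, the force, the opening and the grip force at its end, in the units of the state.
- monitor.read_state(): the state, without advancing time (a new reading comes with each control period).
- imaging.grab_frame(name): name is "side" or "top"; returns a dict with "frame" (384x512x3 uint8, red, green, blue), "vfov" (degrees; the focal length in pixels is half the picture's height over the tangent of half this angle, whatever the lens; pixels are square), "cx", "cy" (the principal point, pixels), "rvec" (rotation vector, rad) and "tvec" (3), from world to camera coordinates, as OpenCV has them. Camera axes: x right, y down, z forward; pixel columns grow to the right and rows downward; lengths in mm; the calibration is good to about 2 mm. A picture is of the moment at which its call begins. There is no depth.
- job_done(): hands the job in; it is judged then, once.
Trained networks look in a picture, given as the dict that the camera call returned (one of the last four; its "shot" number tells which), for a name from the list of things; names that differ only in an ending like _2 or _b are one class to them, and where a whole thing is asked for, a point or a joint stands for the part that bears it (a point fixed in the world has none). Each returns a list of dicts, best first, with "score" (0 to 1); they miss things now and then, are a little off and sometimes report something else, mostly with a low value. They report only what shows in the picture. A call takes as long as a camera call. They do not tell look-alikes from the thing itself.
- imaging.boxes_of(picture, target): "position" ([column, row] in pixels, amid what is visible of it).
- imaging.cut_out(picture, target): "region" (384x512 bool, what is visible of it) and "position" ([column, row] in pixels, amid what is visible of it).
- imaging.place_of(picture, target): "position" ([column, row] in pixels: a listed point, or the origin of a listed thing).
The state is a dict: "clock": time; "q": joint angles; "joint_vel": joint speeds; "tau": joint torques, N m; "position": TCP position; "tcp_rot": TCP orientation; "contact_force": force on the tool from outside, world axes, zero at the start; "moment": the same for the moment, N m; "grip_width": finger opening in mm; "grasp_force": force on a finger pad.
Only numpy, scipy, OpenCV 4.12 (cv2) and the standard library are available. Lean on these libraries where they do the work, as an engineer would, in place of code of your own. Each camera call takes 0.05 s, during which the arm holds its last target. There are 200 camera calls.

## Working session

There is one attempt and no reset: what is moved stays moved. The work goes in short steps, Python scripts to look and compute and a tool call to move; the robot and the scene stay as the last step left them, time stands still between calls to the robot, and variables do not carry over. Pictures are saved under pics/ and viewed, at most 10 in all, crops included, and the job is handed in when it is done.

Besides the shell and the picture viewer there is one more tool, called as name(argument=value, ...) on one line, values as JSON. drive_tool: Moves the arm, as the interface text tells. Its arguments: {"type":"object","properties":{"commands":{"type":"array","items":{"type":"object","properties":{"x":{"type":"number"},"y":{"type":"number"},"z":{"type":"number"},"twist":{"type":"number"}}}},"claw":{"type":"number"},"grip_force":{"type":"number"}},"required":["commands"]}

```bash
mkdir -p pics
cat > h.py <<'E'
import numpy as np, cv2
from bench import monitor, imaging
def ray(p,uv):
    R=cv2.Rodrigues(np.array(p["rvec"],float))[0]; t=np.array(p["tvec"],float).ravel()
    f=p["frame"].shape[0]/2/np.tan(np.radians(p["vfov"])/2)
    d=R.T@np.array([(uv[0]-p["cx"])/f,(uv[1]-p["cy"])/f,1]); return -R.T@t,d
def onz(p,uv,z):
    c,d=ray(p,uv); return (c+d*(z-c[2])/d[2]).round(1)
def proj(p,X):
    R=cv2.Rodrigues(np.array(p["rvec"],float))[0]; t=np.array(p["tvec"],float).ravel()
    f=p["frame"].shape[0]/2/np.tan(np.radians(p["vfov"])/2)
    q=R@np.array(X,float)+t; return (q[:2]/q[2]*f+[p["cx"],p["cy"]]).round(1)
def save(p,n,crop=None,s=1.5):
    im=p["frame"][:,:,::-1]
    if crop: im=im[crop[1]:crop[3],crop[0]:crop[2]]
    cv2.imwrite("pics/"+n,cv2.resize(im,None,fx=s,fy=s,interpolation=cv2.INTER_CUBIC))
E
python3 - <<'E'
from h import *
Z=dict(jig=0,slot_corner=45,slot_end=45,pin_axis=45,pad=58,pipe_mid=58,fitting=45,cup=0,tape=0,brush=5,tin=0,offcut=0,wrench=5)
for c in("top","side"):
    p=imaging.grab_frame(c); save(p,c+"0.png"); print(c,ray(p,(256,192))[0])
    for n,z in Z.items():
        print(n,[(round(r["score"],2),np.round(r["position"]).tolist(),onz(p,r["position"],z)[:2].tolist()) for r in imaging.place_of(p,n)[:3]])
print(monitor.read_state())
E
```

```text
top [ 505.42004807   47.30732644 1170.53768804]
jig [(0.79, [282.0, 186.0], [583.9, -23.4])]
slot_corner [(0.67, [276.0, 195.0], [560.0, -4.9])]
slot_end [(0.61, [275.0, 174.0], [611.0, -3.3])]
pin_axis [(0.84, [313.0, 254.0], [422.6, -93.4]), (0.79, [301.0, 197.0], [557.1, -65.2]), (0.41, [313.0, 165.0], [632.0, -92.3])]
pad [(0.67, [242.0, 179.0], [597.2, 74.4])]
pipe_mid [(0.96, [108.0, 213.0], [513.2, 390.8]), (0.95, [203.0, 176.0], [602.8, 168.2])]
fitting [(0.47, [312.0, 167.0], [627.2, -90.2]), (0.47, [362.0, 178.0], [602.4, -208.9])]
cup [(0.73, [363.0, 233.0], [471.9, -220.9])]
tape [(0.9, [359.0, 178.0], [606.2, -212.8])]
brush [(0.62, [251.0, 120.0], [747.4, 55.8])]
tin [(0.64, [185.0, 130.0], [722.6, 221.1])]
offcut [(0.95, [200.0, 229.0], [476.0, 179.5])]
wrench [(0.63, [334.0, 133.0], [718.4, -150.9]), (0.39, [186.0, 127.0], [729.3, 217.5])]
side [ 452.66462487 -643.32548342  814.33195459]
jig [(0.66, [266.0, 238.0], [585.1, -25.8])]
slot_corner [(0.84, [251.0, 219.0], [556.5, -8.8]), (0.38, [256.0, 241.0], [557.0, -64.6])]
slot_end [(0.92, [278.0, 214.0], [614.1, -4.3]
[... 757 characters left out ...]
]
{'clock': 1.4, 'q': array([ 1.06402859,  0.46751174, -0.01158399,  1.6027247 ,  0.00600671,
        1.07139149, -0.05633475]), 'joint_vel': array([-0.00084946,  0.00014109,  0.00012067,  0.00090484,  0.00149644,
       -0.00094   ,  0.00046525]), 'tau': array([ 1.56323313e-03, -5.32227373e+01,  2.21474172e-02, -2.51629883e+01,
        1.15618540e-02,  1.27120729e-03,  1.04770422e-06]), 'position': array([ 290.70802164, -581.36295923,  245.27248917]), 'tcp_rot': array([ 3.05753699e+00,  7.21791543e-01, -7.96867441e-05]), 'contact_force': array([-1.13127266,  0.06443655,  0.16004516]), 'moment': array([0.01813414, 0.01384516, 0.06720263]), 'grasp_force': 0.0, 'grip_width': 85.18844468334653}
```

View pics/top0.png

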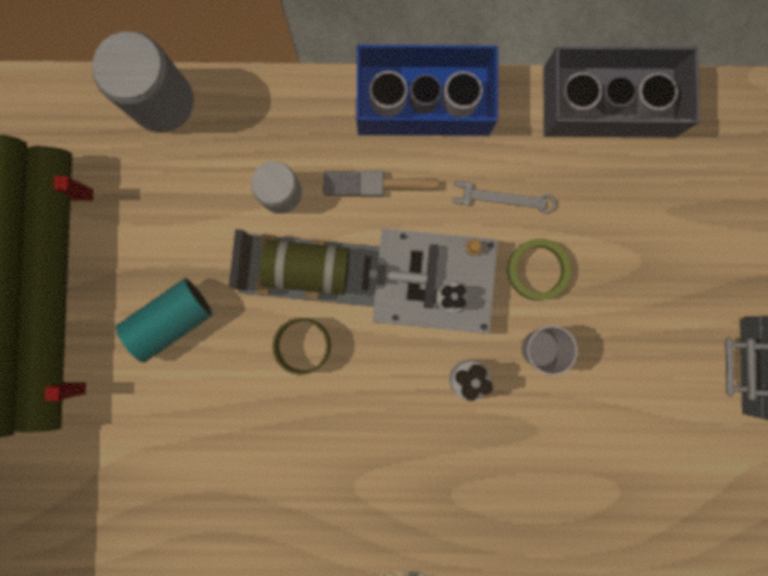

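View pics/side0.png

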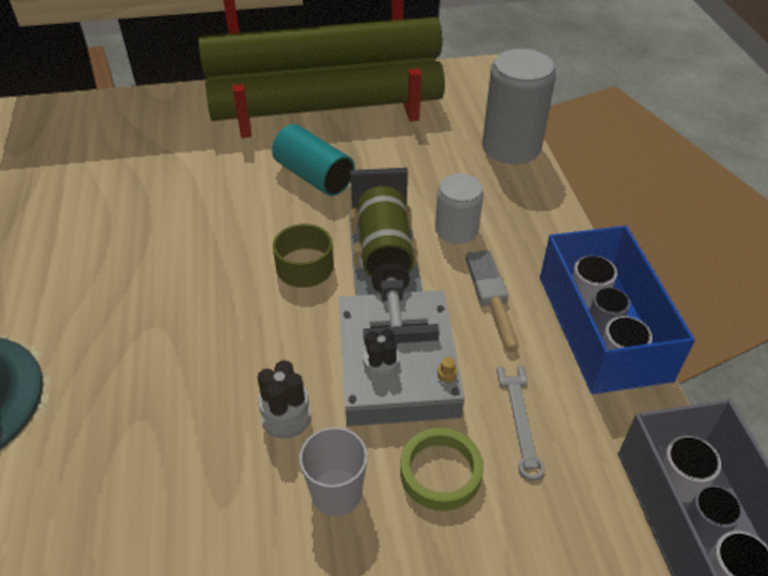

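Two things look like the pin. One is in the jig slot (top px ~301,197). The other stands on the table (top px ~313,254) and is larger. The smaller one, in the slot, fits the description. I'll confirm that in a crop and read the plate corners from the same picture.

Run:
```python
from h import *
p=imaging.grab_frame("top"); save(p,"top1.png",(235,140,355,230),6.5)
```

```text
(no output)
```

View pics/top1.png

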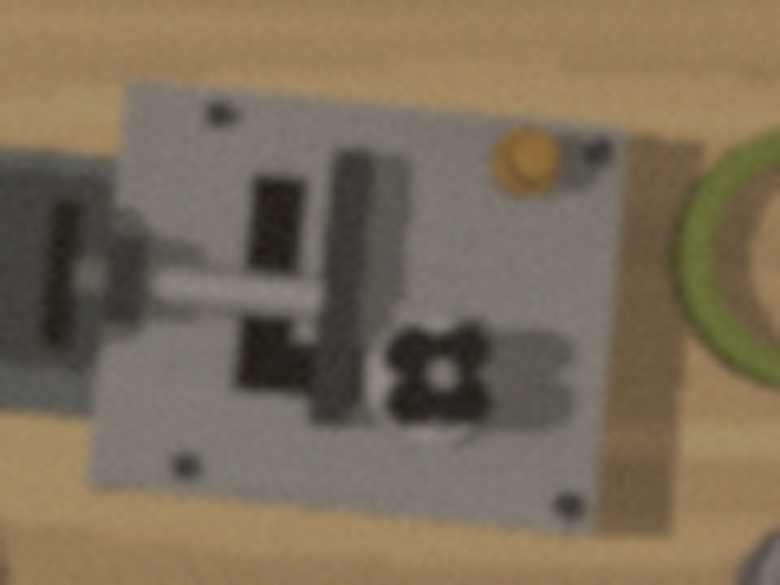

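The crop shows the smaller four-lobed pin in the slot (crop ~440,375). The plate corners are at (127,85), (625,128), (597,530) and (90,488). Next I fit the jig pose.

```bash
cat >> h.py <<'E'
import json,os
if os.path.exists("jig.json"):
    J=json.load(open("jig.json"))
    def W(x,y): 
        c,s=np.cos(J[2]),np.sin(J[2]); return np.array([J[0]+c*x-s*y,J[1]+s*x+c*y])
    def JF(X):
        c,s=np.cos(J[2]),np.sin(J[2]); d=np.array(X[:2])-J[:2]; return np.array([c*d[0]+s*d[1],-s*d[0]+c*d[1]]).round(1)
E
python3 - <<'E'
from h import *
from scipy.optimize import least_squares
p=imaging.grab_frame("top")
px=np.array([(127,85),(625,128),(597,530),(90,488)])/6.5+[235,140]-0.42
j=np.array([(75,85),(75,-100),(-75,-100),(-75,85)],float)
w=np.array([onz(p,u,45)[:2] for u in px])
def f(v):
    c,s=np.cos(v[2]),np.sin(v[2]); return (j@np.array([[c,s],[-s,c]])+v[:2]-w).ravel()
r=least_squares(f,[584,-24,-.09]); json.dump(r.x.tolist(),open("jig.json","w")); print(r.x,r.fun.round(1))
E
python3 - <<'E'
from h import *
print("corner",W(-25,25),"end",W(35,25),"pipe@stop",W(0,230))
for c in("top","side"):
    p=imaging.grab_frame(c)
    for n,z in dict(slot_corner=45,slot_end=45,pin_axis=45,pipe_mid=58,fitting=45,pad=58).items():
        print(c,n,[(round(r["score"],2),JF(onz(p,r["position"],z)).tolist()) for r in imaging.place_of(p,n)[:3]])
    for r in imaging.cut_out(p,"pin"):
        m=r["region"]; print("pin cut",r["score"],r["position"],JF(onz(p,r["position"],68)))
E
```

```text
[ 5.80934075e+02 -3.09958667e+01 -7.46124924e-02] [ 0.8  0.8  1.1 -0.8 -1.2  0.1 -0.6 -0. ]
corner [557.86721224  -4.2018401 ] end [617.70027898  -8.6744371 ] pipe@stop [598.07902982 198.36422253]
top slot_corner [(0.72, [-16.9, 21.4]), (0.22, [-90.8, -181.3])]
top slot_end [(0.72, [30.3, 32.4])]
top pin_axis [(0.93, [-155.9, -65.3]), (0.78, [-24.9, -31.7])]
top pipe_mid [(0.84, [-102.5, 414.7]), (0.58, [120.2, 252.2])]
top fitting [(0.6, [49.9, -66.6])]
top pad [(0.89, [0.1, 110.8])]
pin cut 0.87 [301.7, 197.8] [-24.9 -35.3]
pin cut 0.74 [314.0, 252.7] [-148.8  -73.4]
pin cut 0.4 [271.7, 184.9] [-0.9 36.7]
side slot_corner [(0.88, [-29.1, 19.9])]
side slot_end [(0.88, [39.3, 29.1])]
side pin_axis [(0.75, [-27.3, -31.7]), (0.74, [32.9, 24.6]), (0.58, [-152.6, -83.1])]
side pipe_mid [(0.87, [5.5, 205.9]), (0.68, [-95.2, 384.9])]
side fitting [(0.44, [56.1, -65.5])]
side pad [(0.81, [-1.2, 109.4])]
pin cut 0.8 [256.2, 237.3] [-21.6 -44.3]
pin cut 0.77 [188.1, 266.0] [-151.2  -97.7]
pin cut 0.57 [262.3, 225.5] [ -6.8 -16.6]
pin cut 0.24 [293.4, 329.0] [  20.6 -239.2]
```

drive_tool(commands=[{"x":0.026,"y":0.046,"z":0,"twist":-3.1},{"x":0.026,"y":0.046,"z":0,"twist":-3.1},{"x":0.026,"y":0.046,"z":0,"twist":-3.1},{"x":0.026,"y":0.046,"z":0,"twist":-3.1},{"x":0.026,"y":0.046,"z":0,"twist":-3.1},{"x":0.026,"y":0.046,"z":0,"twist":-3.1},{"x":0.026,"y":0.046,"z":0,"twist":-3.1},{"x":0.026,"y":0.046,"z":0,"twist":-3.1},{"x":0.026,"y":0.046,"z":-0.01,"twist":-3.1},{"x":0.024,"y":0.043,"z":-0.01,"twist":-3}], claw=-1, grip_force=40)

```text
clock: 3.55
position: [549.7, -122.7, 225.5]
tcp_rot: [3.139, -0.121, 0.002]
contact_force: [0.0, -0.9, -0.1]
grip_width: -0.3
grasp_force: 0.0
```

drive_tool(commands=[{"z":-0.02},{"z":-0.02},{"z":-0.02},{"z":-0.02},{"z":-0.02},{"z":-0.02},{"z":-0.015},{"z":-0.01},{"z":0},{"z":0}])

```text
invalid input at $.commands[0]: expected keys x, y, z, twist
```

Run:
```python
from h import *
s=monitor.read_state(); print(s["position"],JF(s["position"]),s["contact_force"])
p=imaging.grab_frame("side"); save(p,"side1.png",(180,170,330,290),5)
```

```text
[ 549.69793367 -122.66578527  225.47581383] [-24.3 -93.7] [ 0.03353961 -0.92485063 -0.09623894]
```

View pics/side1.png

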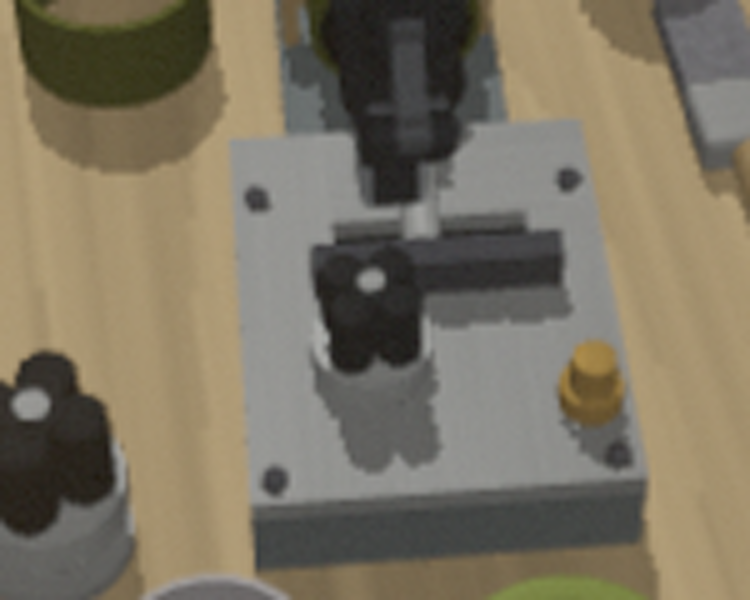

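The crop shows the pin (375,330) just behind the pusher bar, with clear plate behind it and the closed gripper still high up. The move was refused because every row needs all four keys, so I'll resend it.

drive_tool(commands=[{"x":0,"y":0,"z":-0.02,"twist":0},{"x":0,"y":0,"z":-0.02,"twist":0},{"x":0,"y":0,"z":-0.02,"twist":0},{"x":0,"y":0,"z":-0.02,"twist":0},{"x":0,"y":0,"z":-0.02,"twist":0},{"x":0,"y":0,"z":-0.02,"twist":0},{"x":0,"y":0,"z":-0.02,"twist":0},{"x":0,"y":0,"z":-0.012,"twist":0},{"x":0,"y":0,"z":-0.01,"twist":0},{"x":0,"y":0,"z":0,"twist":0}])

```text
clock: 4.85
position: [548.4, -124.4, 62.9]
tcp_rot: [-3.139, 0.119, 0.002]
contact_force: [-0.2, -0.1, -0.4]
grip_width: 0.1
grasp_force: 0.0
```

Run:
```python
from h import *
s=monitor.read_state(); print(s["position"],JF(s["position"]),s["contact_force"])
p=imaging.grab_frame("side"); save(p,"side2.png",(180,170,330,290),5)
```

```text
[ 548.44811797 -124.35202214   62.85062608] [-25.4 -95.5] [-0.15664706 -0.10233877 -0.44125941]
```

View pics/side2.png

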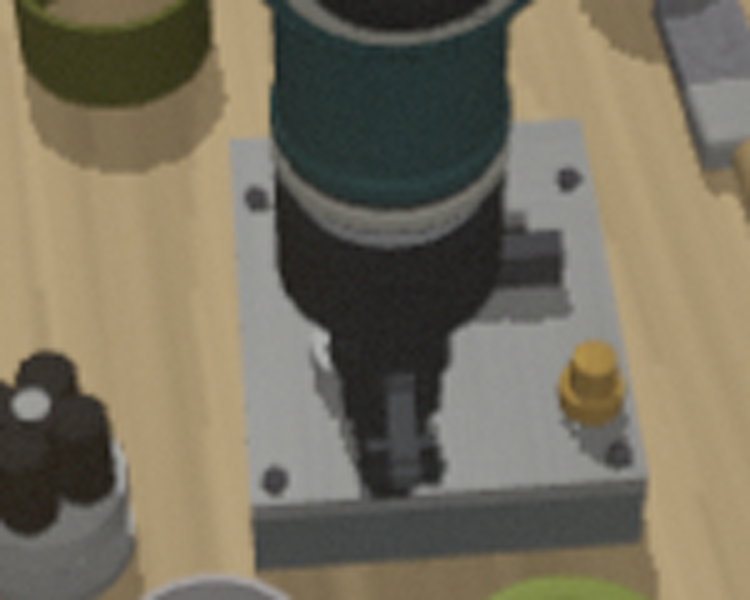

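The fingers (crop ~400,460) are centred behind the pin, just above the plate. Now I push along jig +y.

drive_tool(commands=[{"x":0.0005,"y":0.006,"z":0,"twist":0},{"x":0.0005,"y":0.006,"z":0,"twist":0},{"x":0.0005,"y":0.006,"z":0,"twist":0},{"x":0.0004,"y":0.006,"z":0,"twist":0},{"x":0.0004,"y":0.006,"z":0,"twist":0},{"x":0.0004,"y":0.006,"z":0,"twist":0},{"x":0.0004,"y":0.006,"z":0,"twist":0},{"x":0.0004,"y":0.006,"z":0,"twist":0},{"x":0.0005,"y":0.006,"z":0,"twist":0},{"x":0.0005,"y":0.006,"z":0,"twist":0}])

```text
clock: 6.15
position: [553.7, -67.2, 64.2]
tcp_rot: [3.136, -0.122, 0.002]
contact_force: [-2.0, -11.9, 8.3]
grip_width: -0.1
grasp_force: 6.7
```

```bash
cat > look.py <<'E'
from h import *
s=monitor.read_state(); print(s["clock"],"tcp",JF(s["position"]),s["position"][2].round(1),s["contact_force"].round(1))
for c in("top","side"):
    p=imaging.grab_frame(c)
    for n,z in dict(pin_axis=45,pipe_mid=58,pad=58).items():
        print(c,n,[(round(r["score"],2),JF(onz(p,r["position"],z)).tolist()) for r in imaging.place_of(p,n)[:3]])
E
python3 look.py
```

```text
6.15 tcp [-24.5 -38.1] 64.2 [ -2.  -11.9   8.3]
top pin_axis [(0.65, [-153.5, -64.9]), (0.43, [-17.6, -3.4])]
top pipe_mid [(0.82, [-102.2, 409.0]), (0.77, [7.3, 208.3]), (0.66, [-8.8, 2.1])]
top pad [(0.61, [0.3, 130.9])]
side pin_axis [(0.61, [-151.8, -91.7]), (0.52, [-22.9, 3.8])]
side pipe_mid [(0.95, [-101.6, 380.5])]
side pad []
```

drive_tool(commands=[{"x":0.0002,"y":0.003,"z":0,"twist":0},{"x":0.0002,"y":0.003,"z":0,"twist":0},{"x":0.0002,"y":0.003,"z":0,"twist":0},{"x":0.0002,"y":0.003,"z":0,"twist":0},{"x":0.0002,"y":0.003,"z":0,"twist":0},{"x":0.0002,"y":0.003,"z":0,"twist":0},{"x":0.0002,"y":0.002,"z":0,"twist":0},{"x":0.0001,"y":0.001,"z":0,"twist":0},{"x":0.0001,"y":0.001,"z":0,"twist":0},{"x":0,"y":0,"z":0,"twist":0}])

```text
clock: 7.8
position: [555.5, -48.1, 64.6]
tcp_rot: [3.133, -0.125, 0.003]
contact_force: [-2.7, -14.4, 10.7]
grip_width: -0.1
grasp_force: 8.2
```

```bash
python3 look.py
```

```text
7.8 tcp [-24.  -18.9] 64.6 [ -2.7 -14.4  10.7]
top pin_axis [(0.4, [-25.5, 16.6])]
top pipe_mid [(0.94, [-103.9, 411.5]), (0.29, [137.3, -106.4])]
top pad [(0.71, [10.9, 154.3])]
side pin_axis [(0.92, [-155.9, -89.9]), (0.42, [-26.9, 18.3])]
side pipe_mid [(0.86, [-106.8, 381.8])]
side pad []
```

drive_tool(commands=[{"x":0.0001,"y":0.0015,"z":0,"twist":0},{"x":0.0001,"y":0.0015,"z":0,"twist":0},{"x":0.0001,"y":0.0015,"z":0,"twist":0},{"x":0.0001,"y":0.0015,"z":0,"twist":0},{"x":0.0001,"y":0.001,"z":0,"twist":0},{"x":0,"y":0.001,"z":0,"twist":0},{"x":0,"y":0,"z":0,"twist":0},{"x":0,"y":0,"z":0,"twist":0},{"x":0,"y":0,"z":0,"twist":0},{"x":0,"y":0,"z":0,"twist":0}])

```text
clock: 9.45
position: [556.0, -40.3, 64.6]
tcp_rot: [3.133, -0.126, 0.003]
contact_force: [-1.8, -15.0, 11.0]
grip_width: -0.2
grasp_force: 8.5
```

```bash
python3 look.py
```

```text
9.45 tcp [-24.2 -11.2] 64.6 [ -1.8 -15.   11. ]
top pin_axis [(0.72, [28.5, 26.3]), (0.36, [-24.4, 17.2])]
top pipe_mid [(0.88, [-103.5, 410.1]), (0.87, [3.2, 231.0])]
top pad [(0.64, [-2.0, 162.7])]
side pin_axis [(0.93, [-151.0, -88.6]), (0.55, [-25.6, 21.1])]
side pipe_mid [(0.85, [-103.3, 382.8])]
side pad [(0.38, [141.0, 45.4])]
```

drive_tool(commands=[{"x":0.0001,"y":0.001,"z":0,"twist":0},{"x":0.0001,"y":0.001,"z":0,"twist":0},{"x":0.0001,"y":0.001,"z":0,"twist":0},{"x":0.0001,"y":0.001,"z":0,"twist":0},{"x":0.0001,"y":0.001,"z":0,"twist":0},{"x":0,"y":0,"z":0,"twist":0},{"x":0,"y":0,"z":0,"twist":0},{"x":0,"y":0,"z":0,"twist":0},{"x":0,"y":0,"z":0,"twist":0},{"x":0,"y":0,"z":0,"twist":0}])

```text
clock: 11.1
position: [556.4, -36.1, 64.7]
tcp_rot: [3.132, -0.126, 0.002]
contact_force: [-2.9, -16.3, 11.6]
grip_width: -0.1
grasp_force: 9.4
```

```bash
python3 look.py
```

```text
11.1 tcp [-24.1  -6.9] 64.7 [ -2.9 -16.3  11.6]
top pin_axis [(0.58, [-20.1, 31.4])]
top pipe_mid [(0.98, [-102.1, 415.7]), (0.89, [13.3, 231.7])]
top pad [(0.91, [1.7, 167.8])]
side pin_axis [(0.61, [-151.2, -87.4]), (0.57, [108.9, 209.1]), (0.46, [-27.9, 38.0])]
side pipe_mid [(0.56, [-100.4, 379.6])]
side pad []
```

Run:
```python
from h import *
a=imaging.grab_frame("side"); b=imaging.grab_frame("top")
save(a,"a.png",(195,150,315,270),4.5); save(b,"b.png",(165,140,315,230),5)
A=cv2.imread("pics/a.png");B=cv2.imread("pics/b.png")
h=540; B=cv2.resize(B[:, 200:],None,fx=.45,fy=.45*1) if 0 else B
C=np.zeros((600,800,3),np.uint8); A=cv2.resize(A,(350,350));C[:350,:350]=A;B=cv2.resize(B[:,:],(450,270));C[:270,350:]=B
cv2.imwrite("pics/ab.png",C)
print(proj(a,[*W(-25,25),91]),proj(a,[*W(-25,25),45]),proj(b,[*W(-25,25),91]),proj(b,[*W(-25,27+24),59]))
```

```text
[251.  202.5] [251.1 217.5] [276.3 195.2] [264.6 194.9]
```

View pics/b.png

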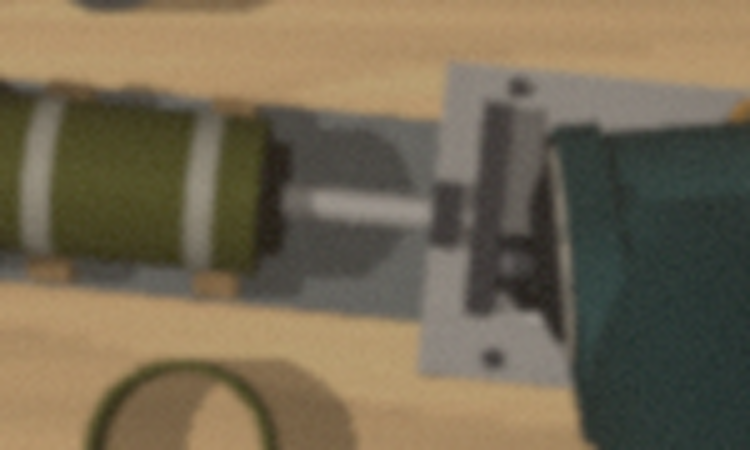

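Run:
```python
from h import *
b=imaging.grab_frame("top")
for n,(u,v),z in [("cap",(517,260),91),("barrear",(512,160),66),("barrear low",(500,300),66),("barfront",(486,160),66),("padfront",(267,190),58),("guide",(465,215),72),("plate TL",(447,62),45),("plate BL",(420,375),45),("pipe rear top",(265,190),95)]:
    print(n,JF(onz(b,(u/5+165-.4,v/5+140-.4),z)))
```

```text
cap [-18.5  44.5]
barrear [29.4 50.1]
barrear low [-36.4  50.3]
barfront [28.4 62.3]
padfront [  6.3 163.9]
guide [ 1.4 69.9]
plate TL [75.9 84.6]
plate BL [-74.3  84.7]
pipe rear top [  3.3 161.8]
```

View pics/a.png

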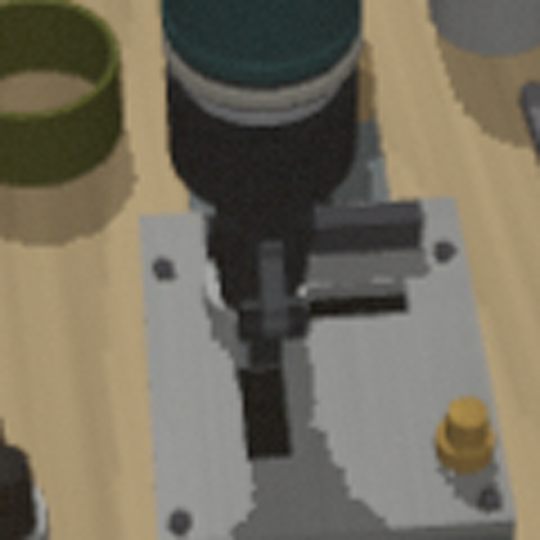

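Step 1 is done: the bar's rear face is at jig y≈50, so travel is ≈58 mm, and the pad is at ≈164. Now I back off and go round to the pin's -x side.

drive_tool(commands=[{"x":-0.0007,"y":-0.009,"z":0,"twist":0},{"x":-0.0007,"y":-0.009,"z":0,"twist":0},{"x":-0.0007,"y":-0.009,"z":0,"twist":0},{"x":-0.0007,"y":-0.009,"z":0,"twist":0},{"x":-0.0007,"y":-0.009,"z":0,"twist":0},{"x":-0.0104,"y":0.0008,"z":0,"twist":0},{"x":-0.0104,"y":0.0008,"z":0,"twist":0},{"x":-0.0104,"y":0.0008,"z":0,"twist":0},{"x":-0.0104,"y":0.0008,"z":0,"twist":0},{"x":-0.0104,"y":0.0008,"z":0,"twist":0}])

```text
clock: 12.9
position: [499.6, -70.1, 63.4]
tcp_rot: [3.139, -0.118, 0.0]
contact_force: [0.5, -0.2, 0.1]
grip_width: -0.3
grasp_force: 0.0
```

```bash
python3 look.py
```

```text
12.9 tcp [-78.2 -45.1] 63.4 [ 0.5 -0.2  0.1]
top pin_axis [(0.68, [-23.8, 32.2])]
top pipe_mid [(0.83, [5.9, 239.1]), (0.81, [-99.6, 411.2])]
top pad [(0.78, [6.2, 167.4])]
side pin_axis [(0.96, [-22.3, 27.2]), (0.9, [-154.2, -85.3]), (0.59, [37.6, 19.6])]
side pipe_mid [(0.75, [7.8, 240.2]), (0.73, [32.9, 15.9]), (0.63, [-8.4, -37.3])]
side pad [(0.68, [2.4, 164.6])]
```

drive_tool(commands=[{"x":0.0007,"y":0.0098,"z":0,"twist":0},{"x":0.0007,"y":0.0098,"z":0,"twist":0},{"x":0.0007,"y":0.0098,"z":0,"twist":0},{"x":0.0007,"y":0.0098,"z":0,"twist":0},{"x":0.0007,"y":0.0098,"z":0,"twist":0},{"x":0.0007,"y":0.0098,"z":0,"twist":0},{"x":0.0007,"y":0.0098,"z":0,"twist":0},{"x":0.004,"y":-0.0003,"z":-0.0005,"twist":0},{"x":0.004,"y":-0.0003,"z":-0.0005,"twist":0},{"x":0.004,"y":-0.0003,"z":0,"twist":0}])

```text
clock: 14.55
position: [517.6, -3.2, 62.2]
tcp_rot: [3.139, -0.12, -0.0]
contact_force: [-0.3, -0.0, -0.1]
grip_width: -0.3
grasp_force: 0.0
```

drive_tool(commands=[{"x":0.004,"y":-0.0003,"z":0,"twist":0},{"x":0.004,"y":-0.0003,"z":0,"twist":0},{"x":0.004,"y":-0.0003,"z":0,"twist":0},{"x":0.004,"y":-0.0003,"z":0,"twist":0},{"x":0.004,"y":-0.0003,"z":0,"twist":0},{"x":0.004,"y":-0.0003,"z":0,"twist":0},{"x":0.004,"y":-0.0003,"z":0,"twist":0},{"x":0,"y":0,"z":0,"twist":0},{"x":0,"y":0,"z":0,"twist":0},{"x":0,"y":0,"z":0,"twist":0}])

```text
clock: 15.8
position: [545.4, -4.7, 62.5]
tcp_rot: [-3.139, 0.119, -0.001]
contact_force: [0.1, -0.6, -0.1]
grip_width: 0.1
grasp_force: 0.0
```

```bash
python3 look.py
```

```text
15.8 tcp [-37.3  23.6] 62.5 [ 0.1 -0.6 -0.1]
top pin_axis []
top pipe_mid [(0.91, [8.4, 231.3]), (0.69, [0.5, 167.9]), (0.56, [-98.1, 418.9])]
top pad [(0.56, [-3.1, 168.5]), (0.44, [136.6, -104.3])]
side pin_axis [(0.78, [-6.9, 29.3]), (0.59, [-151.3, -89.7])]
side pipe_mid [(0.83, [-101.8, 388.0])]
side pad [(0.74, [-6.7, 167.1]), (0.16, [23.1, -210.2])]
```

drive_tool(commands=[{"x":0.004,"y":-0.0003,"z":0,"twist":0},{"x":0.004,"y":-0.0003,"z":0,"twist":0},{"x":0.004,"y":-0.0003,"z":0,"twist":0},{"x":0.004,"y":-0.0003,"z":0,"twist":0},{"x":0.004,"y":-0.0003,"z":0,"twist":0},{"x":0.004,"y":-0.0003,"z":0,"twist":0},{"x":0.004,"y":-0.0003,"z":0,"twist":0},{"x":0.003,"y":-0.0002,"z":0,"twist":0},{"x":0,"y":0,"z":0,"twist":0},{"x":0,"y":0,"z":0,"twist":0}])

```text
clock: 17.45
position: [576.8, -7.0, 62.5]
tcp_rot: [-3.139, 0.119, -0.002]
contact_force: [-0.3, 0.9, 0.1]
grip_width: -0.2
grasp_force: 0.0
```

```bash
python3 look.py
```

```text
17.45 tcp [-5.9 23.6] 62.5 [-0.3  0.9  0.1]
top pin_axis []
top pipe_mid [(0.83, [-99.4, 408.6]), (0.76, [9.2, 235.3]), (0.43, [-126.1, 196.6])]
top pad [(0.69, [3.2, 172.4]), (0.32, [-21.1, 26.4])]
side pin_axis [(0.91, [29.7, 26.5]), (0.59, [-151.8, -88.8])]
side pipe_mid [(0.74, [-119.8, 138.9]), (0.58, [-102.4, 378.1])]
side pad []
```

drive_tool(commands=[{"x":0.002,"y":-0.0002,"z":0,"twist":0},{"x":0.002,"y":-0.0001,"z":0,"twist":0},{"x":0.002,"y":-0.0002,"z":0,"twist":0},{"x":0.0015,"y":-0.0001,"z":0,"twist":0},{"x":0.0015,"y":-0.0001,"z":0,"twist":0},{"x":0.001,"y":-0.0001,"z":0,"twist":0},{"x":0,"y":0,"z":0,"twist":0},{"x":0,"y":0,"z":0,"twist":0},{"x":0,"y":0,"z":0,"twist":0},{"x":0,"y":0,"z":0,"twist":0}])

```text
clock: 19.1
position: [585.1, -7.8, 62.1]
tcp_rot: [3.139, -0.118, -0.004]
contact_force: [-5.2, 0.7, 3.4]
grip_width: 0.2
grasp_force: 2.6
```

```bash
python3 look.py
```

```text
19.1 tcp [ 2.4 23.5] 62.1 [-5.2  0.7  3.4]
top pin_axis [(0.36, [6.0, 237.6])]
top pipe_mid [(0.7, [4.7, 233.5]), (0.58, [-96.8, 412.0])]
top pad [(0.71, [1.5, 164.5]), (0.7, [-119.5, 192.7])]
side pin_axis [(0.62, [-153.5, -85.5]), (0.61, [-118.6, 140.9]), (0.58, [31.6, 27.4])]
side pipe_mid [(0.82, [-102.7, 382.7]), (0.55, [6.2, 245.3])]
side pad []
```

drive_tool(commands=[{"x":0.0015,"y":-0.0001,"z":0,"twist":0},{"x":0.0015,"y":-0.0001,"z":0,"twist":0},{"x":0.0015,"y":-0.0001,"z":0,"twist":0},{"x":0.0015,"y":-0.0001,"z":0,"twist":0},{"x":0,"y":0,"z":0,"twist":0},{"x":0,"y":0,"z":0,"twist":0},{"x":0,"y":0,"z":0,"twist":0},{"x":0,"y":0,"z":0,"twist":0},{"x":0,"y":0,"z":0,"twist":0},{"x":0,"y":0,"z":0,"twist":0}])

```text
clock: 20.75
position: [585.6, -7.4, 61.2]
tcp_rot: [3.139, -0.117, -0.023]
contact_force: [-19.0, 2.1, 11.6]
grip_width: -0.1
grasp_force: 9.1
```

That's a hard stop: only 0.5 mm of 6 mm moved, at 19 N. Now I retreat along -x, then lift.

drive_tool(commands=[{"x":-0.004,"y":0.0003,"z":0,"twist":0},{"x":-0.008,"y":0.0006,"z":0,"twist":0},{"x":-0.012,"y":0.0009,"z":0,"twist":0},{"x":-0.012,"y":0.0009,"z":0,"twist":0},{"x":-0.012,"y":0.0009,"z":0,"twist":0},{"x":-0.012,"y":0.0009,"z":0.01,"twist":0},{"x":-0.02,"y":0,"z":0.03,"twist":0},{"x":-0.02,"y":0,"z":0.03,"twist":0},{"x":-0.03,"y":0,"z":0.04,"twist":0},{"x":-0.02,"y":0,"z":0.03,"twist":0}])

```text
clock: 22.0
position: [440.9, -3.7, 204.2]
tcp_rot: [3.139, -0.118, 0.002]
contact_force: [0.7, -1.0, -0.3]
grip_width: 0.3
grasp_force: 0.0
```

```bash
python3 look.py
python3 - <<'E'
from h import *
a=imaging.grab_frame("side"); save(a,"side3.png",(195,110,335,270),3.7)
print((proj(a,[*W(35,25),91])-[195,110])*3.7,(proj(a,[*W(31,25),91])-[195,110])*3.7)
E
```

```text
22.0 tcp [-141.6   16.8] 204.2 [ 0.7 -1.  -0.3]
top pin_axis [(0.72, [40.0, 28.7]), (0.43, [125.8, 256.0])]
top pipe_mid [(0.82, [6.1, 227.9]), (0.61, [-99.7, 412.9])]
top pad [(0.94, [5.7, 164.6])]
side pin_axis [(0.88, [32.0, 26.9]), (0.73, [-152.6, -89.5])]
side pipe_mid [(0.71, [6.0, 241.1]), (0.62, [-104.2, 384.4])]
side pad [(0.76, [1.3, 164.5]), (0.39, [42.2, 22.7])]
[318.94 334.11] [311.54 334.85]
```

View pics/side3.png

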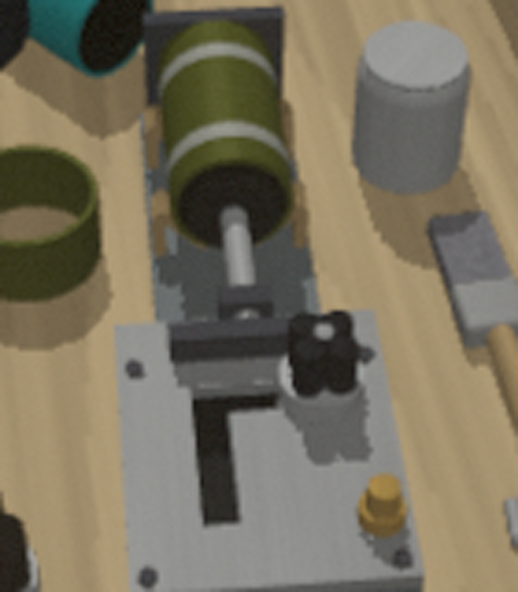

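The pin's cap is at crop (322,331), against (319,334) expected for slot_end. The pin is upright, the pipe is at the stop and the robot is clear, so I hand it in.

```bash
python3 -c "
from bench import job_done
print(job_done())"
```

```text
the job is handed in; nothing more can be done
None
```

I pushed the pin to the corner and then along the short leg to its hard stop. The last picture shows it upright there with the pipe at the end stop. I handed the job in at about 22 s, and no verdict came back.

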